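# Load a microscope lamp's filter tube and switch it on

## Task

Stack the optics flat in the lamp unit's open-sided black tube: the brass-rimmed lens at the bottom, the plain black spacer ring on it and the blue filter on top, lowering each one in rather than dropping it. When all three are fully home, press the long green bar near its middle so that both ends go down evenly, nearly to its stop, and let it spring back up. Leave the amber filter, the clear dish and the eyepiece where they are.

Things in the scene. Friction and masses are not known exactly. Their poses are not given: they have to be found in the camera images.
- seat (a point): Centre of the round seat at the bottom of the lamp unit's black tube, where the lens goes; z up, 40 mm above the bench. Bore 66 mm. The tube's two curved walls, 5 mm thick, stand on this frame's +x and -x sides, 90 degrees each. Its +y and -y sides are open from top to bottom (46 mm wide), so fingers closing along this frame's y can lower a ring all the way in.
- tube_mouth (a point): Centre of the tube's upper rim, 60 mm above the seat, 100 mm above the bench. The top 10 mm of the walls flares outward about 4 mm as a lead-in. The full stack is 54 mm high, so it ends 6 mm below this point.
- lamp_unit: Fixed white lamp unit carrying the tube and the bar; origin on the bench under the tube's centre, axes as the seat's. Its base is 34 mm high (6 mm below the seat), 210 mm wide (y +-105 mm), and runs from x -125 to +60 mm.
- lens_mid (a point): Centre (half-way up) of the loose lens cell: brass rim 62 mm outside diameter, 26 mm high, clear domed glass inside below the rim's top; 140 g. z up along its axis. It stands flat on the bench.
- spacer_mid (a point): Centre of the loose spacer: plain black plastic ring, 62 mm outside, 44 mm inside, 16 mm high, 60 g. z up along its axis. It lies flat on the bench.
- filter_mid (a point): Centre of the loose blue filter: aluminium rim 62 mm outside, 12 mm high, with a blue glass disc in it, 60 g. z up along its axis. It lies flat on the bench.
- amber_mid (a point): Centre of an amber filter of the same shape and size as the blue one (62 mm outside, 12 mm high). It is not used: leave it.
- bar_mid (a point): Centre of the top face of the green bar switch on the lamp unit (a white mark on it); the bar is 170 mm long along the y axis of the seat's frame and 26 mm wide, its middle 85 mm to the -x side of the seat; its top is 62 mm above the bench when up, below the tube's rim at 100 mm.
- bar_press (a joint): How far the bar's middle is down, in m: 0 up, 0.010 at its stop. A spring returns it: it starts to move at about 2 N, takes about 6 N at 7 mm and 8 N at the stop.
- bar_rock (a joint): How far the bar is rocked from level, in rad: 0 level, up to 0.1 either way. Springs keep it level (3.5 N m/rad); pressing off its middle rocks it.
- dish: Shallow clear dish 90 mm across, 14 mm high, bystander; origin under its centre.
- eyepiece: Black eyepiece standing upright, 42 mm across, 62 mm high, bystander; origin under its centre.
Not all that is in view belongs to the job. What is shaped like the part that bears spacer_mid but pink, red or turquoise is not meant.

How it is judged:
By the outcome, as a careful person would: the job done as asked, in the order asked, and still so for the second after the job is handed in, with the robot touching nothing.
It also fails if it takes over 72 s, if anything falls off the work surface, if the arm or the gripper's body presses on something with over 40 N, if the wrist force passes 120 N, or if a joint passes its speed limit or range.

## Robot

A 6-joint arm with a two-finger parallel gripper is mounted at the origin on the work surface. World frame = base frame: x ahead of the robot, y to its left, z up, the work surface at z = 0. Lengths are in m, angles in rad, forces in N, time in s.
With the tool pointing down it reaches from about 0.35 to 0.8 m from the base axis. Payload 7.3 kg.
Tool frame: the origin (TCP) lies at the very end of the fingers, on their centre line; the grasp point (between the pads) lies 19 mm behind it (robot.grip_depth is the distance from the TCP to the grasp point, in m); x points along the fingers, y is the direction in which the jaws open and shut, and the axes are right-handed (so a half turn about x gives the same grasp; the last joint's range is limited). The gripper opens to 85 mm and grips with 20 to 120 N. Pads are 22 mm wide; open, the fingers measure 114 mm over their backs; the gripper's body (76 mm by 85 mm) begins 54 mm behind the grasp point. The pads swing forward as they close: fully open they stand 13 mm farther back than shut.
Start: joints at [1.168, 0.342, 1.524, -0, 1.275, -0.146], TCP at [0.133, 0.508, 0.231] pointing down, gripper open.
Joint ranges: [-2.53, 2.53], [-0.77, 2.02], [0.04, 2.7], [-1, 4.14], [0.28, 2.66], [-3.11, 3.11]. Speed limits (rad/s): [2.57, 2.57, 3.14, 3.14, 3.14, 3.14].

## Interface

Orientations are given as a rotation vector (axis times angle).
In Python, from bench import robot gives the robot as it stands.
- The arm moves only by the tool step_arm, never from a script. Its argument "motion" is a list of rows, each an object of numbers: "ax", "ay", "az": the turn, a rotation vector about the tool's x, y, z in degrees; "dx", "dy", "dz": the shift along the tool's x, y, z in m; "hand": the opening in per cent of the stroke, from 0 (shut) to 100 (fully open). In form: [{"ax": .., "ay": .., "az": .., "dx": .., "dy": .., "dz": .., "hand": ..}, ...]. A call has 1 to 20 rows; each row shifts and turns the commanded pose from where the row before left it, along the tool's axes as they then stand; what a row does not reach is not made up. A row lasts 1/10 s, in which the tool goes at most 50 mm and 8.59 degrees, less where a joint would pass 70% of its speed; a pose out of reach is approached as far as the arm can. A call with a gripper value outside its range is refused whole. The fingers move at their own pace and stop on an object; the grip force is fixed at half the most. Time passes only in rows, so rows that do not move let the fingers close. It gives the time, the measured TCP pose, the force and the opening at its end, in the units of the state.
- robot.get_state(): the state, without advancing time (a new reading comes with each control period).
- robot.camera(name): name is "scene" or "side" or "wrist"; returns a dict with "img" (400x640x3 uint8, red, green, blue), "range_z" (400x640 float32, m along the optical axis (not along the pixel's ray), 0 where there is no reading), "K" (3x3 intrinsics, pixels), "R" (3x3) and "t" (3): a world point X has camera coordinates R X + t. Camera axes: x right, y down, z forward; pixel columns grow to the right and rows downward; lengths in m; the calibration is good to about 2 mm. A picture is of the moment at which its call begins.
- robot.hand_in(): hands the job in, once; it reports no verdict.
The state is a dict: "time": time; "joint_pos": joint angles; "joint_velocities": joint speeds; "tau": joint torques, N m; "eef_pos": TCP position; "ee_rot": TCP orientation; "force": force on the tool from outside, world axes, zero at the start; "moment": the same for the moment, N m; "gripper_width": finger opening in m.
Only numpy, scipy, OpenCV 4.12 (cv2) and the standard library are available. Lean on these libraries where they do the work, as an engineer would, in place of code of your own. Each camera call takes 0.05 s, during which the arm holds its last target. There are 200 camera calls.

## Working session

There is one attempt and no reset: what is moved stays moved. The work goes in short steps, Python scripts to look and compute and a tool call to move; the robot and the scene stay as the last step left them, time stands still between calls to the robot, and variables do not carry over. Pictures are saved under pics/ and viewed, about 8 in all and at most 12, crops included, and the job is handed in when it is done.

Besides the shell and the picture viewer there is one more tool, called after ">>>" by a JSON object that holds its "fn" and its "kwargs", one argument or row to a line. step_arm: Moves the arm, as the interface text tells. Its arguments: {"type":"object","properties":{"motion":{"type":"array","items":{"type":"object","properties":{"ax":{"type":"number"},"ay":{"type":"number"},"az":{"type":"number"},"dx":{"type":"number"},"dy":{"type":"number"},"dz":{"type":"number"},"hand":{"type":"number"}}}}},"required":["motion"]}

```bash
mkdir -p pics; python3 - <<'E'
from bench import robot
import cv2,numpy as np
s=robot.get_state();print(s)
ims=[]
for n in ["scene","side"]:
    c=robot.camera(n);np.savez(f"{n}0.npz",**c);cv2.imwrite(f"pics/{n}0.png",c["img"][:,:,::-1]);print(n,c["K"].tolist(),(-c["R"].T@c["t"]))
E
```

```text
{'time': 0.0, 'joint_pos': array([ 1.16798355e+00,  3.42743310e-01,  1.52503622e+00,  1.66145817e-05,
        1.27539056e+00, -1.45997830e-01]), 'joint_velocities': array([ 0.0011793 , -0.00036519, -0.00085337,  0.00207394, -0.0003385 ,
        0.00043695]), 'tau': array([ 1.20312910e-03, -4.33673859e+01, -2.46007955e+01, -7.12976089e-05,
        7.73465872e-03, -7.20763268e-06]), 'eef_pos': array([0.13316226, 0.50741167, 0.23060857]), 'ee_rot': array([ 0.20042593,  1.56182072, -0.20280981]), 'force': array([ 0.3050504 ,  0.13070189, -0.58643879]), 'moment': array([ 0.01347809, -0.02268411, -0.01900519]), 'gripper_width': 0.08541003761464133}
scene [[502.66100057850707, 0.0, 315.55334579147205], [0.0, 502.66100057850707, 198.9524954262011], [0.0, 0.0, 1.0]] [ 1.36458786 -0.18277708  0.61591551]
side [[401.0729916472423, 0.0, 314.4167470333976], [0.0, 401.0729916472423, 202.07857202617643], [0.0, 0.0, 1.0]] [0.28363566 0.35472038 0.64710545]
```

View pics/scene0.png

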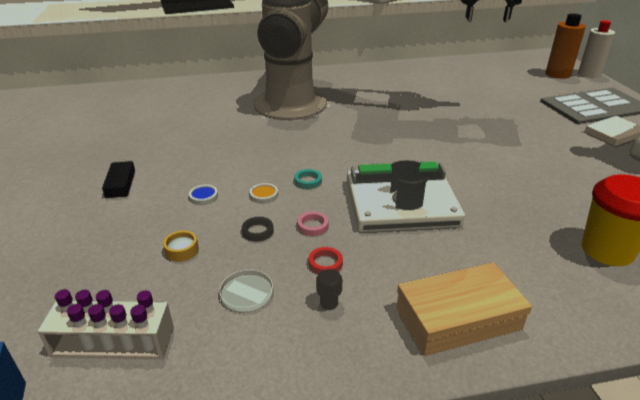

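View pics/side0.png

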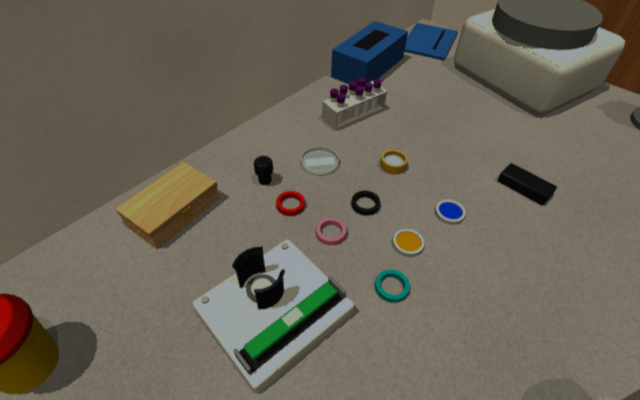

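The candidates are:
- **Lens:** brass ring, scene (181,245), side (394,161).
- **Spacer:** black ring, scene (258,228), side (366,202). The pink (312,223), red (325,260) and turquoise (308,178) rings are look-alikes and not meant.
- **Blue filter:** scene (203,194), side (450,211). Amber at (263,192) is not used.
- **Lamp unit:** tube at scene (408,185), side (260,280).

```bash
cat > h.py <<'E'
import numpy as np,cv2
def cloud(c):
    v,u=np.mgrid[:400,:640]; z=c["range_z"]
    P=np.stack([(u-c["K"][0,2])/c["K"][0,0]*z,(v-c["K"][1,2])/c["K"][1,1]*z,z],-1)
    return (P-c["t"])@c["R"]   # R^T (P-t)
def ray(c,u,v,h):
    d=c["R"].T@np.linalg.inv(c["K"])@np.array([u,v,1.]);o=-c["R"].T@c["t"]
    return o+d*(h-o[2])/d[2]
E
python3 - <<'E'
from h import *
for n,ps in dict(scene=dict(lens=(181,245),spacer=(258,228),blue=(203,194),amber=(263,192),pink=(312,223),dish=(246,291),eye=(329,287)),side=dict(lens=(394,161),spacer=(366,202),blue=(450,211),amber=(408,241),pink=(331,231),dish=(320,161),eye=(263,168))).items():
    c=np.load(n+"0.npz");P=cloud(c);ok=c["range_z"]>0
    fl=P[300:,:][ok[300:,:]] if n=="side" else P[150:250,0:300][ok[150:250,0:300]]
    b=np.median(P[150:350,100:500][...,2]);print(n,"bench z",b)
    H=dict(lens=.026,spacer=.016,blue=.012,amber=.012,pink=.016,dish=.014,eye=.062)
    for k,(u,v) in ps.items():
        q=ray(c,u,v,H[k]/2)
        m=ok&(np.hypot(P[...,0]-q[0],P[...,1]-q[1])<.06)&(P[...,2]>max(b+.006,H[k]-.006))
        X=P[m]
        (cx,cy),r=cv2.minEnclosingCircle(X[:,:2].astype(np.float32)) if len(X)>5 else ((0,0),0)
        # outline in image: ellipse ray-cast onto top plane
        print(n,k,len(X),"ray",q.round(3),"circ",round(cx,4),round(cy,4),"r",round(r,4),"ztop",np.percentile(X[:,2],95).round(4) if len(X) else None)
    hsv=cv2.cvtColor(c["img"],cv2.COLOR_RGB2HSV)
    g=cv2.inRange(hsv,(50,120,40),(72,255,255))>0
    X=P[g&ok&(P[...,2]>.05)&(P[...,2]<.075)];print("bar z",np.median(X[:,2]),len(X))
    X=X[abs(X[:,2]-np.percentile(X[:,2],70))<.004]
    R=cv2.minAreaRect(X[:,:2].astype(np.float32));bp=cv2.boxPoints(R);print("bar",R,bp.round(4).tolist())
    vv=np.linalg.svd(X[:,:2]-X[:,:2].mean(0),full_matrices=False)[2][0];print("dir",vv,"mean",X.mean(0))
    m=ok&(P[...,2]>.085)&(P[...,2]<.106)&(np.hypot(P[...,0]-R[0][0],P[...,1]-R[0][1])<.15)
    X=P[m]
    if len(X)>5:print("tube",len(X),cv2.minEnclosingCircle(X[:,:2].astype(np.float32)),X[:,2].max())
E
```

```text
scene bench z 0.0015936860759663838
scene lens 495 ray [ 0.61  -0.297  0.013] circ 0.612 -0.2985 r 0.033 ztop 0.0279
scene spacer 366 ray [ 0.582 -0.151  0.008] circ 0.5838 -0.1517 r 0.0322 ztop 0.0182
scene blue 403 ray [ 0.436 -0.256  0.006] circ 0.4367 -0.2548 r 0.0334 ztop 0.0138
scene amber 401 ray [ 0.455 -0.128  0.006] circ 0.4581 -0.1276 r 0.0335 ztop 0.0139
scene pink 355 ray [ 0.587 -0.045  0.008] circ 0.5879 -0.0427 r 0.0326 ztop 0.0182
scene dish 426 ray [ 0.748 -0.188  0.007] circ 0.7458 -0.1872 r 0.0469 ztop 0.0158
scene eye 392 ray [ 0.79  -0.054  0.031] circ 0.7969 -0.0564 r 0.021 ztop 0.0639
bar z 0.06228694191707801 352
bar ((0.4991908669471741, 0.15775196254253387), (0.1649247258901596, 0.024705976247787476), 83.20999145507812) [[0.4772000014781952, 0.07729999721050262], [0.5016999840736389, 0.07440000027418137], [0.5212000012397766, 0.23819999396800995], [0.4966999888420105, 0.2410999983549118]]
dir [-0.12199018 -0.99253131] mean [0.49940809 0.14783667 0.06237138]
tube 478 ((0.5809812545776367, 0.14812642335891724), 0.043677378445863724) 0.1037494493781975
side be
[... 381 characters left out ...]
.589 -0.043  0.008] circ 0.5891 -0.0422 r 0.0317 ztop 0.017
side dish 183 ray [ 0.746 -0.185  0.007] circ 0.7477 -0.1853 r 0.0464 ztop 0.0143
side eye 194 ray [ 0.806 -0.061  0.031] circ 0.7964 -0.0539 r 0.0203 ztop 0.063
bar z 0.061086500061666354 1482
bar ((0.4965609610080719, 0.1608240306377411), (0.1692606806755066, 0.025773698464035988), 83.17658233642578) [[0.47369998693466187, 0.07829999923706055], [0.4993000030517578, 0.07530000060796738], [0.5194000005722046, 0.24330000579357147], [0.49380001425743103, 0.24639999866485596]]
dir [0.12056053 0.99270598] mean [0.49626029 0.16712509 0.06108687]
tube 528 ((0.581508994102478, 0.14936864376068115), 0.043942730873823166) 0.10315509923952865
```

```bash
python3 -c "
import cv2
a=cv2.imread('pics/side0.png')[130:330,180:500];cv2.imwrite('pics/crop1.png',cv2.resize(a,None,fx=2.5,fy=2.5,interpolation=2))"
```

```text
(no output)
```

View pics/crop1.png

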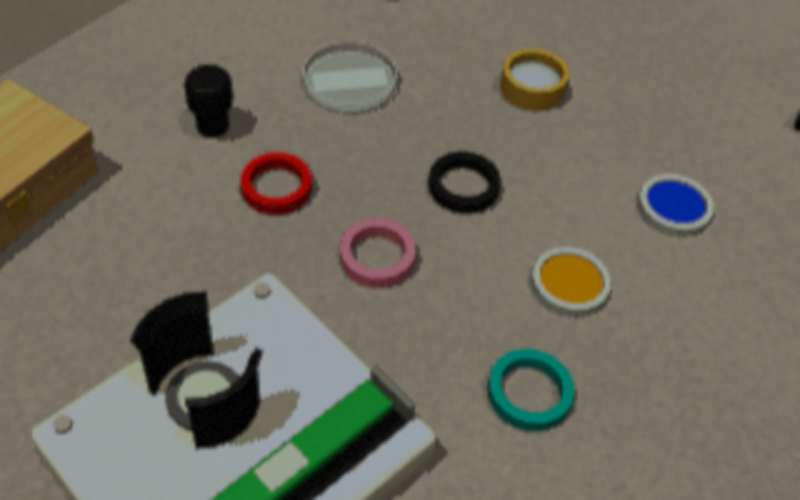

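The crop confirms the choice: plain black spacer at crop (465,182), brass lens (535,78), blue filter (677,203). The tube's open sides run parallel to the green bar. Heights and radii from both cameras agree with the given sizes.

```bash
cat >> h.py <<'E'
from scipy.spatial.transform import Rotation as Ro
YL=np.array([.1195,.9928,0]);XL=np.array([.9928,-.1195,0])
def want():  # tool x down, tool y = +-lamp y
    x=np.array([0,0,-1.]);return x
def go(s,target,sign=1):
    R=Ro.from_rotvec(s["ee_rot"]).as_matrix()
    x=np.array([0,0,-1.]);y=sign*YL;W=np.stack([x,y,np.cross(x,y)],1)
    d=R.T@(np.array(target)-s["eef_pos"])
    rv=Ro.from_matrix(R.T@W).as_rotvec(degrees=True)
    print("now",s["eef_pos"].round(4),"F",s["force"].round(1),"w",round(s["gripper_width"],4),"t",round(s["time"],2))
    print("turn deg",rv.round(2),"shift in current tool axes",d.round(4),"in final axes",(W.T@(np.array(target)-s["eef_pos"])).round(4))
    print("tool axes cols\n",R.round(3))
E
python3 - <<'E'
from h import *
from bench import robot
s=robot.get_state()
for sg in(1,-1): go(s,[.612,-.2975,.12],sg)
E
```

```text
now [0.1332 0.5074 0.2307] F [1.  0.5 0.5] w 0.0856 t 0.1
turn deg [-7.85 -0.02  0.08] shift in current tool axes [ 0.1115 -0.6568  0.6676] in final axes [ 0.1107 -0.7419  0.5716]
tool axes cols
 [[-0.001  0.254  0.967]
 [-0.001  0.967 -0.254]
 [-1.    -0.001 -0.   ]]
now [0.1332 0.5074 0.2307] F [1.  0.5 0.5] w 0.0856 t 0.1
turn deg [1.7215e+02 1.2000e-01 3.0000e-02] shift in current tool axes [ 0.1115 -0.6568  0.6676] in final axes [ 0.1107  0.7419 -0.5716]
tool axes cols
 [[-0.001  0.254  0.967]
 [-0.001  0.967 -0.254]
 [-1.    -0.001 -0.   ]]
```

>>> {"fn": "step_arm", "kwargs": {
  "motion": [
    {"ax":-7.85,"hand":95},
    {"dz":0.035},
    {"dz":0.035},
    {"dz":0.035},
    {"dz":0.035},
    {"dz":0.035},
    {"dz":0.035},
    {"dz":0.035},
    {"dz":0.035,"dy":-0.02},
    {"dy":-0.03,"dz":0.026},
    {"dy":-0.03,"dz":0.026},
    {"dy":-0.03,"dz":0.026},
    {"dy":-0.03,"dz":0.026},
    {"dy":-0.03,"dz":0.026},
    {"dy":-0.035,"dz":0.026},
    {"dy":-0.035,"dz":0.026},
    {"dy":-0.035,"dz":0.026},
    {"dy":-0.035,"dz":0.026},
    {"dy":-0.035,"dz":0.026},
    {"dy":-0.035,"dz":0.026}
  ]
}}

```text
schema error: expected keys ax, ay, az, dx, dy, dz, hand
```

```bash
python3 - <<'E'
from h import *
from bench import robot
go(robot.get_state(),[.612,-.2975,.12])
E
```

```text
now [0.1332 0.5074 0.2307] F [1.  0.5 0.5] w 0.0856 t 0.1
turn deg [-7.85 -0.02  0.08] shift in current tool axes [ 0.1115 -0.6568  0.6676] in final axes [ 0.1107 -0.7419  0.5716]
tool axes cols
 [[-0.001  0.254  0.967]
 [-0.001  0.967 -0.254]
 [-1.    -0.001 -0.   ]]
```

>>> {"fn": "step_arm", "kwargs": {
  "motion": [
    {"ax":-7.85,"ay":0,"az":0,"dx":0,"dy":0,"dz":0,"hand":95},
    {"ax":0,"ay":0,"az":0,"dx":0,"dy":0,"dz":0.04,"hand":95},
    {"ax":0,"ay":0,"az":0,"dx":0,"dy":0,"dz":0.04,"hand":95},
    {"ax":0,"ay":0,"az":0,"dx":0,"dy":0,"dz":0.04,"hand":95},
    {"ax":0,"ay":0,"az":0,"dx":0,"dy":0,"dz":0.04,"hand":95},
    {"ax":0,"ay":0,"az":0,"dx":0,"dy":0,"dz":0.04,"hand":95},
    {"ax":0,"ay":0,"az":0,"dx":0,"dy":0,"dz":0.04,"hand":95},
    {"ax":0,"ay":0,"az":0,"dx":0,"dy":-0.03,"dz":0.03,"hand":95},
    {"ax":0,"ay":0,"az":0,"dx":0,"dy":-0.03,"dz":0.03,"hand":95},
    {"ax":0,"ay":0,"az":0,"dx":0,"dy":-0.03,"dz":0.03,"hand":95},
    {"ax":0,"ay":0,"az":0,"dx":0,"dy":-0.03,"dz":0.03,"hand":95},
    {"ax":0,"ay":0,"az":0,"dx":0,"dy":-0.035,"dz":0.03,"hand":95},
    {"ax":0,"ay":0,"az":0,"dx":0,"dy":-0.035,"dz":0.03,"hand":95},
    {"ax":0,"ay":0,"az":0,"dx":0,"dy":-0.035,"dz":0.03,"hand":95},
    {"ax":0,"ay":0,"az":0,"dx":0,"dy":-0.035,"dz":0.03,"hand":95},
    {"ax":0,"ay":0,"az":0,"dx":0,"dy":-0.04,"dz":0.03,"hand":95},
    {"ax":0,"ay":0,"az":0,"dx":0,"dy":-0.04,"dz":0.03,"hand":95},
    {"ax":0,"ay":0,"az":0,"dx":0,"dy":-0.04,"dz":0.03,"hand":95},
    {"ax":0,"ay":0,"az":0,"dx":0,"dy":-0.04,"dz":0,"hand":95},
    {"ax":0,"ay":0,"az":0,"dx":0,"dy":-0.04,"dz":0,"hand":95}
  ]
}}

```text
time: 2.1
eef_pos: [0.6442, -0.019, 0.2299]
ee_rot: [0.095, 1.571, -0.094]
force: [-0.3, 0.2, 0.3]
gripper_width: 0.081
```

```bash
python3 - <<'E'
from h import *
from bench import robot
go(robot.get_state(),[.612,-.2975,.12])
E
```

```text
now [ 0.6442 -0.019   0.2299] F [-0.3  0.2  0.3] w 0.081 t 2.1
turn deg [-0.03 -0.1  -0.01] shift in current tool axes [ 0.1099 -0.2804  0.0016] in final axes [ 0.1099 -0.2804  0.0013]
tool axes cols
 [[-0.002  0.12   0.993]
 [ 0.     0.993 -0.12 ]
 [-1.     0.    -0.002]]
```

>>> {"fn": "step_arm", "kwargs": {
  "motion": [
    {"ax":0,"ay":0,"az":0,"dx":0.01,"dy":-0.04,"dz":0,"hand":95},
    {"ax":0,"ay":0,"az":0,"dx":0.01,"dy":-0.04,"dz":0,"hand":95},
    {"ax":0,"ay":0,"az":0,"dx":0.01,"dy":-0.04,"dz":0,"hand":95},
    {"ax":0,"ay":0,"az":0,"dx":0.01,"dy":-0.04,"dz":0,"hand":95},
    {"ax":0,"ay":0,"az":0,"dx":0.01,"dy":-0.04,"dz":0,"hand":95},
    {"ax":0,"ay":0,"az":0,"dx":0.01,"dy":-0.04,"dz":0,"hand":95},
    {"ax":0,"ay":0,"az":0,"dx":0.01,"dy":-0.04,"dz":0,"hand":95},
    {"ax":0,"ay":0,"az":0,"dx":0,"dy":0,"dz":0,"hand":95},
    {"ax":0,"ay":0,"az":0,"dx":0,"dy":0,"dz":0,"hand":95}
  ]
}}

```text
time: 3.0
eef_pos: [0.6101, -0.2956, 0.1602]
ee_rot: [0.097, 1.57, -0.095]
force: [0.8, 0.3, 0.1]
gripper_width: 0.0813
```

```bash
cat >> h.py <<'E'
def circ(c,q,zlo,zhi,rad=.05):
    P=cloud(c);m=(c["range_z"]>0)&(np.hypot(P[...,0]-q[0],P[...,1]-q[1])<rad)&(P[...,2]>zlo)&(P[...,2]<zhi)
    X=P[m]
    if len(X)<10: print("none");return
    (a,b),r=cv2.minEnclosingCircle(X[:,:2].astype(np.float32));print("circ",round(a,4),round(b,4),"r",round(r,4),"n",len(X),"z",np.percentile(X[:,2],[5,50,95]).round(4))
E
python3 - <<'E'
from h import *
from bench import robot
c=robot.camera("wrist");cv2.imwrite("pics/w1.png",c["img"][:,:,::-1]);np.savez("w1.npz",**c)
circ(c,(.612,-.2975),.018,.035)
go(robot.get_state(),[.612,-.2975,.003])
E
```

```text
circ 0.6105 -0.2975 r 0.031 n 2439 z [0.0185 0.0232 0.0269]
now [ 0.6107 -0.2946  0.1608] F [0.5 0.6 0.2] w 0.0812 t 3.05
turn deg [-0.02 -0.04 -0.06] shift in current tool axes [ 0.1578 -0.0029  0.0018] in final axes [ 0.1578 -0.0028  0.0016]
tool axes cols
 [[-0.001  0.12   0.993]
 [ 0.001  0.993 -0.12 ]
 [-1.     0.001 -0.001]]
```

View pics/w1.png

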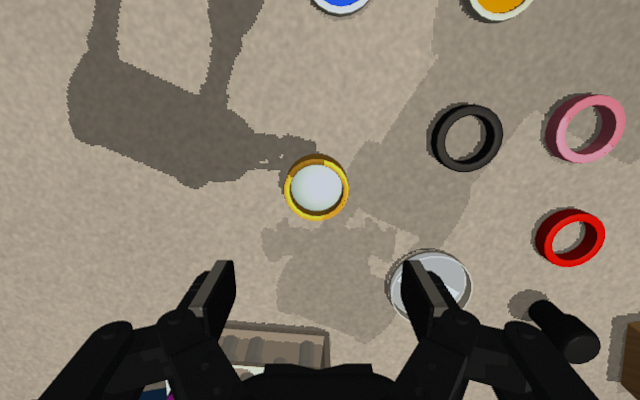

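Wrist view: lens rim at (317,187), radius 31 mm as expected, centred under the jaws in the lamp-x direction. I'll go down next to it.

>>> {"fn": "step_arm", "kwargs": {
  "motion": [
    {"ax":0,"ay":0,"az":0,"dx":0.03,"dy":-0.0025,"dz":0,"hand":95},
    {"ax":0,"ay":0,"az":0,"dx":0.03,"dy":0,"dz":0,"hand":95},
    {"ax":0,"ay":0,"az":0,"dx":0.03,"dy":0,"dz":0,"hand":95},
    {"ax":0,"ay":0,"az":0,"dx":0.03,"dy":0,"dz":0,"hand":95},
    {"ax":0,"ay":0,"az":0,"dx":0.02,"dy":0,"dz":0,"hand":90},
    {"ax":0,"ay":0,"az":0,"dx":0.01,"dy":0,"dz":0,"hand":80},
    {"ax":0,"ay":0,"az":0,"dx":0.006,"dy":0,"dz":0,"hand":80},
    {"ax":0,"ay":0,"az":0,"dx":0,"dy":0,"dz":0,"hand":80},
    {"ax":0,"ay":0,"az":0,"dx":0,"dy":0,"dz":0,"hand":80}
  ]
}}

```text
time: 3.95
eef_pos: [0.6113, -0.2976, 0.0066]
ee_rot: [0.093, 1.567, -0.094]
force: [-0.0, 1.0, 0.0]
gripper_width: 0.0684
```

```bash
python3 - <<'E'
from h import *
from bench import robot
c=robot.camera("side");cv2.imwrite("pics/s2.png",cv2.resize(c["img"][90:230,320:480,::-1],None,fx=4,fy=4));np.savez("s2.npz",**c)
c=robot.camera("wrist");np.savez("w2.npz",**c);cv2.imwrite("pics/w2.png",c["img"][:,:,::-1])
circ(c,(.611,-.2975),.018,.028)
P=cloud(c);X=P[(c["range_z"]>0)&(abs((P[...,:2]-[.611,-.2975])@XL[:2])<.011)];b=(X[:,:2]-[.611,-.2975])@YL[:2]
for lo,hi in((.034,.06),(-.06,-.034)):
    k=(b>lo)&(b<hi)&(X[:,2]>.004);print("finger side",lo,X[k][:,2].min() if k.any() else None,k.sum())
go(robot.get_state(),[.611,-.2975,.000])
E
```

```text
circ 0.6035 -0.2969 r 0.0478 n 10544 z [0.0185 0.0231 0.0268]
finger side 0.034 0.014280027639895991 4177
finger side -0.06 0.013624000067582017 5026
now [ 0.6113 -0.2978  0.0067] F [-0.9 -0.  -0.8] w 0.0684 t 4.05
turn deg [0.01 0.12 0.05] shift in current tool axes [ 0.0067  0.0003 -0.0003] in final axes [ 0.0067  0.0003 -0.0003]
tool axes cols
 [[ 0.002  0.119  0.993]
 [-0.001  0.993 -0.119]
 [-1.    -0.001  0.002]]
```

View pics/s2.png

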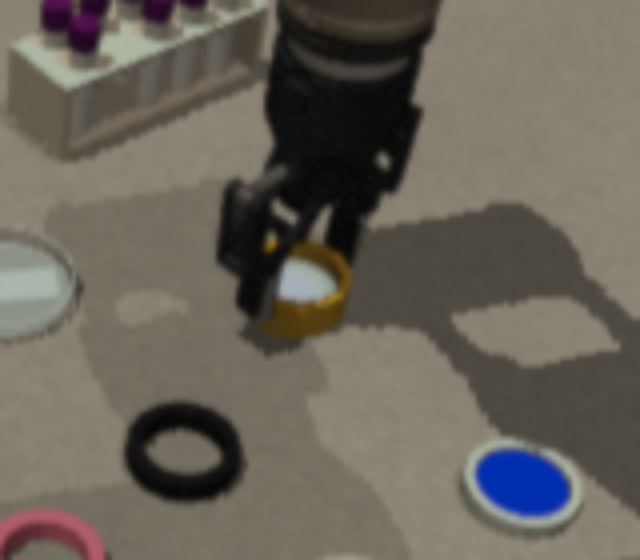

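Side crop: the jaws straddle the brass lens at crop (300,290). The wrist depth puts the fingertips about 7 mm above the nominal TCP at this opening, so I can go about 9 mm lower before closing.

>>> {"fn": "step_arm", "kwargs": {
  "motion": [
    {"ax":0,"ay":0,"az":0,"dx":0.005,"dy":0,"dz":0,"hand":80},
    {"ax":0,"ay":0,"az":0,"dx":0.004,"dy":0,"dz":0,"hand":80},
    {"ax":0,"ay":0,"az":0,"dx":0,"dy":0,"dz":0,"hand":60},
    {"ax":0,"ay":0,"az":0,"dx":0,"dy":0,"dz":0,"hand":50},
    {"ax":0,"ay":0,"az":0,"dx":0,"dy":0,"dz":0,"hand":40},
    {"ax":0,"ay":0,"az":0,"dx":0,"dy":0,"dz":0,"hand":40},
    {"ax":0,"ay":0,"az":0,"dx":0,"dy":0,"dz":0,"hand":40}
  ]
}}

```text
time: 4.75
eef_pos: [0.6104, -0.2974, -0.004]
ee_rot: [0.094, 1.569, -0.094]
force: [0.2, 0.3, -2.0]
gripper_width: 0.0605
```

>>> {"fn": "step_arm", "kwargs": {
  "motion": [
    {"ax":0,"ay":0,"az":0,"dx":-0.01,"dy":0,"dz":0,"hand":40},
    {"ax":0,"ay":0,"az":0,"dx":-0.03,"dy":0,"dz":0,"hand":40},
    {"ax":0,"ay":0,"az":0,"dx":-0.04,"dy":0,"dz":0,"hand":40},
    {"ax":0,"ay":0,"az":0,"dx":-0.04,"dy":0,"dz":0,"hand":40},
    {"ax":0,"ay":0,"az":0,"dx":-0.03,"dy":0.02,"dz":0,"hand":40},
    {"ax":0,"ay":0,"az":0,"dx":-0.01,"dy":0.03,"dz":-0.008,"hand":40},
    {"ax":0,"ay":0,"az":0,"dx":0,"dy":0.04,"dz":-0.01,"hand":40},
    {"ax":0,"ay":0,"az":0,"dx":0,"dy":0.04,"dz":-0.01,"hand":40},
    {"ax":0,"ay":0,"az":0,"dx":0,"dy":0.04,"dz":-0.01,"hand":40},
    {"ax":0,"ay":0,"az":0,"dx":0,"dy":0.04,"dz":-0.01,"hand":40},
    {"ax":0,"ay":0,"az":0,"dx":0,"dy":0.04,"dz":-0.01,"hand":40},
    {"ax":0,"ay":0,"az":0,"dx":0,"dy":0.04,"dz":-0.01,"hand":40},
    {"ax":0,"ay":0,"az":0,"dx":0,"dy":0.04,"dz":-0.01,"hand":40},
    {"ax":0,"ay":0,"az":0,"dx":0,"dy":0.04,"dz":-0.005,"hand":40},
    {"ax":0,"ay":0,"az":0,"dx":0,"dy":0.03,"dz":0,"hand":40},
    {"ax":0,"ay":0,"az":0,"dx":0,"dy":0.02,"dz":0,"hand":40},
    {"ax":0,"ay":0,"az":0,"dx":0,"dy":0.02,"dz":0,"hand":40},
    {"ax":0,"ay":0,"az":0,"dx":0,"dy":0,"dz":0,"hand":40},
    {"ax":0,"ay":0,"az":0,"dx":0,"dy":0,"dz":0,"hand":40}
  ]
}}

```text
time: 6.65
eef_pos: [0.5806, 0.1493, 0.1567]
ee_rot: [0.093, 1.568, -0.093]
force: [0.2, -0.9, -0.6]
gripper_width: 0.061
```

```bash
python3 - <<'E'
from h import *
from bench import robot
c=robot.camera("wrist");cv2.imwrite("pics/w3.png",c["img"][:,:,::-1]);np.savez("w3.npz",**c)
circ(c,(.5815,.149),.092,.106,.06)
circ(c,(.5815,.149),.15,.19,.04)
P=cloud(c);hsv=cv2.cvtColor(c["img"],cv2.COLOR_RGB2HSV)
g=cv2.inRange(hsv,(50,120,40),(72,255,255))>0
X=P[g&(P[...,2]>.05)&(P[...,2]<.075)];print(len(X));R=cv2.minAreaRect(X[:,:2].astype(np.float32));print("bar",R,np.median(X[:,2]))
go(robot.get_state(),[.5815,.149,.15])
E
```

```text
circ 0.5486 0.1535 r 0.0302 n 1077 z [0.0935 0.1007 0.1024]
circ 0.5741 0.1492 r 0.0382 n 16775 z [0.1699 0.1817 0.1874]
7638
bar ((0.49474823474884033, 0.15997079014778137), (0.1694352626800537, 0.025575457140803337), 83.20864868164062) 0.06208476894388035
now [0.5806 0.1488 0.1567] F [-0.4  0.  -1.7] w 0.0606 t 6.7
turn deg [0.   0.02 0.01] shift in current tool axes [0.0067 0.0003 0.0009] in final axes [0.0067 0.0003 0.0009]
tool axes cols
 [[ 0.     0.119  0.993]
 [-0.     0.993 -0.119]
 [-1.    -0.     0.   ]]
```

View pics/w3.png

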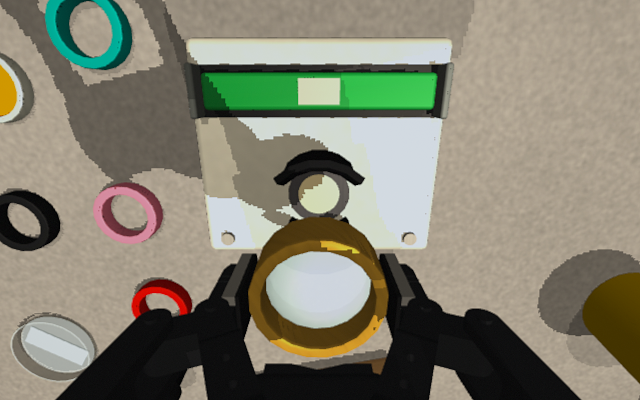

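```bash
python3 - <<'E'
from h import *
from scipy.optimize import least_squares
c=np.load("w3.npz");P=cloud(c);hsv=cv2.cvtColor(c["img"],cv2.COLOR_RGB2HSV)
m=(cv2.inRange(hsv,(10,100,60),(35,255,255))>0)&(P[...,2]>.14)
m[:,:240]=0;m[:,400:]=0
X=P[m];zt=np.percentile(X[:,2],97);print("lens z",zt)
T=X[X[:,2]>zt-.003];print("lens",cv2.minEnclosingCircle(T[:,:2].astype(np.float32)),len(T))
A=np.c_[T[:,:2],np.ones(len(T))];print("rim plane",np.linalg.lstsq(A,T[:,2],rcond=None)[0])
x=np.array([.993,-.118]);y=np.array([.118,.993])
b=np.array([.49475,.15997]);s=b+.085*x;print("seat from bar",s)
# seat disc/tube wall in wrist view
m=(c["range_z"]>0)&(P[...,2]>.099)&(P[...,2]<.106)&(np.hypot(P[...,0]-s[0],P[...,1]-s[1])<.05)
W=P[m];q=(W[:,:2]-s);r=np.hypot(*q.T);print("wall rim: r range",r.min(),r.max(),"x",(q@x).min(),"y",(q@y).min(),(q@y).max(),len(W))
for n in("scene","side"):
  c=np.load(n+"0.npz");P=cloud(c)
  m=(c["range_z"]>0)&(P[...,2]>.097)&(P[...,2]<.106)&(np.hypot(P[...,0]-s[0],P[...,1]-s[1])<.055)
  W=P[m];q=W[:,:2]-s;u,v=q@x,q@y;print(n,"x",u.min(),u.max(),"y on -x",v[u<0].min(),v[u<0].max(),"y on +x",v[u>0].min(),v[u>0].max())
E
```

```text
lens z 0.18768682726387678
lens ((0.553260862827301, 0.15006151795387268), 0.05879642441868782) 4871
rim plane [-0.15423536  0.02065675  0.27356093]
seat from bar [0.579155 0.14994 ]
wall rim: r range 0.036773651953471584 0.04338066291506187 x -0.04256472012178256 y -0.030307903385119638 0.030050123847878835 843
scene x -0.040307881171650115 0.04559986811980119 y on -x -0.029498630136014992 0.02920487476283512 y on +x -0.02982252836951032 0.02844420285127366
side x -0.04141404201964167 0.045949228170084386 y on -x -0.028569154763615427 0.030457728719817806 y on +x -0.02766874612254339 0.029596618576477877
```

```bash
python3 - <<'E'
from h import *
c=np.load("w3.npz");P=cloud(c);hsv=cv2.cvtColor(c["img"],cv2.COLOR_RGB2HSV)
m=(cv2.inRange(hsv,(10,100,40),(35,255,255))>0)&(P[...,2]>.155)&(P[...,2]<.2)&(np.hypot(P[...,0]-.58,P[...,1]-.149)<.036)
m[:,:240]=0;m[:,400:]=0
X=P[m];print(len(X),np.percentile(X[:,2],[2,50,90,98]))
A=X[X[:,2]>np.percentile(X[:,2],98)-.006]
# by azimuth sector highest points
q=A[:,:2]-[.58,.149];az=np.degrees(np.arctan2(q[:,1],q[:,0]))
for lo in range(-180,180,45):
    k=(az>=lo)&(az<lo+45)
    if k.sum()>5:print(lo,k.sum(),"zmax",A[k][:,2].max().round(4),"rmax",np.hypot(*q[k].T).max().round(4),"rmin",np.hypot(*q[k].T).min().round(4))
T=A[A[:,2]>np.percentile(X[:,2],98)-.0025]
M=np.c_[2*T[:,:2],np.ones(len(T))];print("minenc",cv2.minEnclosingCircle(T[:,:2].astype(np.float32)))
E
```

```text
9030 [0.16523822 0.18533711 0.18722899 0.18772651]
-180 816 zmax 0.1886 rmax 0.03 rmin 0.0237
-135 611 zmax 0.1884 rmax 0.0303 rmin 0.0237
-90 679 zmax 0.1884 rmax 0.0316 rmin 0.0244
-45 771 zmax 0.1884 rmax 0.0323 rmin 0.0247
0 764 zmax 0.1879 rmax 0.032 rmin 0.0249
45 669 zmax 0.1885 rmax 0.0322 rmin 0.0247
90 675 zmax 0.1883 rmax 0.031 rmin 0.0244
135 870 zmax 0.1885 rmax 0.0303 rmin 0.0234
minenc ((0.5813354253768921, 0.14944760501384735), 0.031247731298208237)
```

```bash
python3 - <<'E'
from h import *
from bench import robot
s=np.array([.5815,.1496])
x=np.array([.993,-.118]);y=np.array([.118,.993])
for n in("scene","side"):
  c=robot.camera(n);np.savez(n+"3.npz",**c);P=cloud(c);hsv=cv2.cvtColor(c["img"],cv2.COLOR_RGB2HSV)
  m=(cv2.inRange(hsv,(10,110,40),(35,255,255))>0)&(P[...,2]>.155)&(P[...,2]<.195)&(np.hypot(P[...,0]-.58,P[...,1]-.149)<.045)
  X=P[m];q=X[:,:2]-s;u,v=q@x,q@y;print(n,len(X),"z",X[:,2].min(),X[:,2].max(),"lens u",u.min(),u.max(),"v",v.min(),v.max())
  r=np.hypot
  # algebraic circle fit of outer lateral surface (z below top)
  for zlo,zhi in((.163,.182),):
    k=(X[:,2]>zlo)&(X[:,2]<zhi);B=X[k,:2]-s
    near=B[np.hypot(*B.T)>.0285]
    sol=np.linalg.lstsq(np.c_[2*near,np.ones(len(near))],(near**2).sum(1),rcond=None)[0]
    print(" fit ctr",(sol[:2]@x).round(4),(sol[:2]@y).round(4),"r",np.sqrt(sol[2]+sol[:2]@sol[:2]).round(4),len(near))
    from scipy.optimize import least_squares
    f=least_squares(lambda p:np.hypot(*(near-p).T)-.031,[0,0],loss="soft_l1",f_scale=.001).x;print(" r=31 fit",f@x,f@y)
print(robot.get_state()["eef_pos"])
E
```

```text
scene 593 z 0.16106062284876613 0.18862603838487535 lens u -0.027985816857308218 0.034282865768643075 v -0.031061934056197428 0.029992852789335965
 fit ctr 0.0014 -0.0014 r 0.0298 289
 r=31 fit -5.131423482894073e-05 -0.0013043191634889118
side 636 z 0.1598787154982278 0.19235733684382184 lens u -0.029270011874979147 0.02727135434161898 v -0.03149128676211993 0.0304105881673021
 fit ctr 0.0004 -0.0 r 0.0294 114
 r=31 fit 0.002428109959914255 -0.0005851907821558314
[0.58068441 0.14830793 0.15653466]
```

>>> {"fn": "step_arm", "kwargs": {
  "motion": [
    {"ax":0,"ay":0,"az":0,"dx":0.02,"dy":0.0005,"dz":-0.0015,"hand":40},
    {"ax":0,"ay":0,"az":0,"dx":0.02,"dy":0,"dz":0,"hand":40},
    {"ax":0,"ay":0,"az":0,"dx":0.01,"dy":0,"dz":0,"hand":40},
    {"ax":0,"ay":0,"az":0,"dx":0.006,"dy":0,"dz":0,"hand":40},
    {"ax":0,"ay":0,"az":0,"dx":0.006,"dy":0,"dz":0,"hand":40},
    {"ax":0,"ay":0,"az":0,"dx":0.006,"dy":0,"dz":0,"hand":40},
    {"ax":0,"ay":0,"az":0,"dx":0.006,"dy":0,"dz":0,"hand":40},
    {"ax":0,"ay":0,"az":0,"dx":0.004,"dy":0,"dz":0,"hand":40},
    {"ax":0,"ay":0,"az":0,"dx":0,"dy":0,"dz":0,"hand":40}
  ]
}}

```text
time: 7.7
eef_pos: [0.579, 0.15, 0.0778]
ee_rot: [0.094, 1.57, -0.094]
force: [0.2, -0.2, -1.2]
gripper_width: 0.0603
```

>>> {"fn": "step_arm", "kwargs": {
  "motion": [
    {"ax":0,"ay":0,"az":0,"dx":0.006,"dy":0,"dz":0,"hand":40},
    {"ax":0,"ay":0,"az":0,"dx":0.006,"dy":0,"dz":0,"hand":40},
    {"ax":0,"ay":0,"az":0,"dx":0.006,"dy":0,"dz":0,"hand":40},
    {"ax":0,"ay":0,"az":0,"dx":0.006,"dy":0,"dz":0,"hand":40},
    {"ax":0,"ay":0,"az":0,"dx":0.006,"dy":0,"dz":0,"hand":40},
    {"ax":0,"ay":0,"az":0,"dx":0.004,"dy":0,"dz":0,"hand":40},
    {"ax":0,"ay":0,"az":0,"dx":0.003,"dy":0,"dz":0,"hand":40},
    {"ax":0,"ay":0,"az":0,"dx":0,"dy":0,"dz":0,"hand":40}
  ]
}}

```text
time: 8.5
eef_pos: [0.579, 0.1499, 0.0408]
ee_rot: [0.094, 1.569, -0.094]
force: [-0.3, -0.1, -0.9]
gripper_width: 0.0606
```

>>> {"fn": "step_arm", "kwargs": {
  "motion": [
    {"ax":0,"ay":0,"az":0,"dx":0.002,"dy":0,"dz":0,"hand":40},
    {"ax":0,"ay":0,"az":0,"dx":0.001,"dy":0,"dz":0,"hand":40},
    {"ax":0,"ay":0,"az":0,"dx":0.001,"dy":0,"dz":0,"hand":40},
    {"ax":0,"ay":0,"az":0,"dx":0,"dy":0,"dz":0,"hand":40}
  ]
}}

```text
time: 8.9
eef_pos: [0.5792, 0.15, 0.0372]
ee_rot: [0.094, 1.569, -0.094]
force: [0.1, 0.2, -2.4]
gripper_width: 0.0611
```

>>> {"fn": "step_arm", "kwargs": {
  "motion": [
    {"ax":0,"ay":0,"az":0,"dx":0.001,"dy":0,"dz":0,"hand":40},
    {"ax":0,"ay":0,"az":0,"dx":0,"dy":0,"dz":0,"hand":40}
  ]
}}

```text
time: 9.1
eef_pos: [0.5792, 0.15, 0.0362]
ee_rot: [0.094, 1.569, -0.094]
force: [-0.4, -0.1, -1.8]
gripper_width: 0.0604
```

>>> {"fn": "step_arm", "kwargs": {
  "motion": [
    {"ax":0,"ay":0,"az":0,"dx":0.0005,"dy":0,"dz":0,"hand":40},
    {"ax":0,"ay":0,"az":0,"dx":0.0005,"dy":0,"dz":0,"hand":40},
    {"ax":0,"ay":0,"az":0,"dx":0,"dy":0,"dz":0,"hand":40}
  ]
}}

```text
time: 9.4
eef_pos: [0.5794, 0.15, 0.036]
ee_rot: [0.094, 1.568, -0.094]
force: [-2.6, 0.6, 4.8]
gripper_width: 0.0611
```

>>> {"fn": "step_arm", "kwargs": {
  "motion": [
    {"ax":0,"ay":0,"az":0,"dx":0,"dy":0,"dz":0,"hand":75},
    {"ax":0,"ay":0,"az":0,"dx":0,"dy":0,"dz":0,"hand":82},
    {"ax":0,"ay":0,"az":0,"dx":0,"dy":0,"dz":0,"hand":85},
    {"ax":0,"ay":0,"az":0,"dx":-0.01,"dy":0,"dz":0,"hand":85},
    {"ax":0,"ay":0,"az":0,"dx":-0.03,"dy":0,"dz":0,"hand":85},
    {"ax":0,"ay":0,"az":0,"dx":-0.04,"dy":0,"dz":0,"hand":85},
    {"ax":0,"ay":0,"az":0,"dx":-0.04,"dy":0,"dz":0,"hand":90},
    {"ax":0,"ay":0,"az":0,"dx":0,"dy":-0.02,"dz":0.004,"hand":95},
    {"ax":0,"ay":0,"az":0,"dx":0,"dy":-0.04,"dz":0.004,"hand":95},
    {"ax":0,"ay":0,"az":0,"dx":0,"dy":-0.04,"dz":0.004,"hand":95},
    {"ax":0,"ay":0,"az":0,"dx":0,"dy":-0.04,"dz":0.004,"hand":95},
    {"ax":0,"ay":0,"az":0,"dx":0,"dy":-0.04,"dz":0.004,"hand":95},
    {"ax":0,"ay":0,"az":0,"dx":0,"dy":-0.04,"dz":0.004,"hand":95},
    {"ax":0,"ay":0,"az":0,"dx":0,"dy":-0.04,"dz":0.008,"hand":95},
    {"ax":0,"ay":0,"az":0,"dx":0,"dy":-0.039,"dz":0.0077,"hand":95},
    {"ax":0,"ay":0,"az":0,"dx":0,"dy":0,"dz":0,"hand":95},
    {"ax":0,"ay":0,"az":0,"dx":0,"dy":0,"dz":0,"hand":95}
  ]
}}

```text
time: 11.1
eef_pos: [0.5828, -0.1524, 0.1556]
ee_rot: [0.096, 1.568, -0.095]
force: [-0.4, 0.6, -0.1]
gripper_width: 0.0812
```

```bash
python3 - <<'E'
from h import *
from bench import robot
c=robot.camera("side");P=cloud(c);hsv=cv2.cvtColor(c["img"],cv2.COLOR_RGB2HSV);cv2.imwrite("pics/s4.png",c["img"][:,:,::-1])
m=(cv2.inRange(hsv,(10,110,40),(35,255,255))>0)&(np.hypot(P[...,0]-.581,P[...,1]-.149)<.04)
X=P[m];print("lens in tube: n",len(X),"z",np.percentile(X[:,2],[5,50,95]) if len(X) else 0)
c=robot.camera("wrist");np.savez("w4.npz",**c)
circ(c,(.583,-.151),.011,.022)
go(robot.get_state(),[.583,-.151,-.003])
E
```

```text
lens in tube: n 425 z [0.0507334  0.06394071 0.0665455 ]
circ 0.582 -0.1526 r 0.0309 n 1651 z [0.0134 0.016  0.0172]
now [ 0.5829 -0.1507  0.1556] F [0.4 0.9 0.6] w 0.0811 t 11.2
turn deg [ 0.04 -0.   -0.02] shift in current tool axes [ 0.1586 -0.0003  0.0002] in final axes [ 0.1586 -0.0003  0.0002]
tool axes cols
 [[ 0.     0.119  0.993]
 [ 0.     0.993 -0.119]
 [-1.     0.    -0.   ]]
```

>>> {"fn": "step_arm", "kwargs": {
  "motion": [
    {"ax":0,"ay":0,"az":0,"dx":0.03,"dy":-0.001,"dz":-0.0005,"hand":95},
    {"ax":0,"ay":0,"az":0,"dx":0.03,"dy":0,"dz":0,"hand":95},
    {"ax":0,"ay":0,"az":0,"dx":0.03,"dy":0,"dz":0,"hand":95},
    {"ax":0,"ay":0,"az":0,"dx":0.03,"dy":0,"dz":0,"hand":90},
    {"ax":0,"ay":0,"az":0,"dx":0.02,"dy":0,"dz":0,"hand":80},
    {"ax":0,"ay":0,"az":0,"dx":0.01,"dy":0,"dz":0,"hand":80},
    {"ax":0,"ay":0,"az":0,"dx":0.005,"dy":0,"dz":0,"hand":80},
    {"ax":0,"ay":0,"az":0,"dx":0.003,"dy":0,"dz":0,"hand":80},
    {"ax":0,"ay":0,"az":0,"dx":0,"dy":0,"dz":0,"hand":80},
    {"ax":0,"ay":0,"az":0,"dx":0,"dy":0,"dz":0,"hand":60},
    {"ax":0,"ay":0,"az":0,"dx":0,"dy":0,"dz":0,"hand":50},
    {"ax":0,"ay":0,"az":0,"dx":0,"dy":0,"dz":0,"hand":40},
    {"ax":0,"ay":0,"az":0,"dx":0,"dy":0,"dz":0,"hand":40},
    {"ax":0,"ay":0,"az":0,"dx":0,"dy":0,"dz":0,"hand":40}
  ]
}}

```text
time: 12.6
eef_pos: [0.5831, -0.1527, -0.0009]
ee_rot: [0.094, 1.566, -0.094]
force: [-1.4, 2.1, 5.5]
gripper_width: 0.0594
```

>>> {"fn": "step_arm", "kwargs": {
  "motion": [
    {"ax":0,"ay":0,"az":0,"dx":-0.01,"dy":0,"dz":0,"hand":40},
    {"ax":0,"ay":0,"az":0,"dx":-0.03,"dy":0,"dz":0,"hand":40},
    {"ax":0,"ay":0,"az":0,"dx":-0.04,"dy":0,"dz":0,"hand":40},
    {"ax":0,"ay":0,"az":0,"dx":-0.04,"dy":0,"dz":0,"hand":40},
    {"ax":0,"ay":0,"az":0,"dx":-0.03,"dy":0.02,"dz":-0.005,"hand":40},
    {"ax":0,"ay":0,"az":0,"dx":0,"dy":0.04,"dz":-0.005,"hand":40},
    {"ax":0,"ay":0,"az":0,"dx":0,"dy":0.04,"dz":-0.005,"hand":40},
    {"ax":0,"ay":0,"az":0,"dx":0,"dy":0.04,"dz":-0.005,"hand":40},
    {"ax":0,"ay":0,"az":0,"dx":0,"dy":0.04,"dz":-0.005,"hand":40},
    {"ax":0,"ay":0,"az":0,"dx":0,"dy":0.04,"dz":-0.005,"hand":40},
    {"ax":0,"ay":0,"az":0,"dx":0,"dy":0.04,"dz":-0.005,"hand":40},
    {"ax":0,"ay":0,"az":0,"dx":0,"dy":0.03,"dz":-0.004,"hand":40},
    {"ax":0,"ay":0,"az":0,"dx":0,"dy":0.01,"dz":0,"hand":40},
    {"ax":0,"ay":0,"az":0,"dx":0,"dy":0,"dz":0,"hand":40},
    {"ax":0,"ay":0,"az":0,"dx":0,"dy":0,"dz":0,"hand":40}
  ]
}}

```text
time: 14.1
eef_pos: [0.5796, 0.149, 0.1477]
ee_rot: [0.094, 1.568, -0.095]
force: [0.4, -0.1, 0.1]
gripper_width: 0.0594
```

```bash
python3 - <<'E'
from h import *
from bench import robot
c=robot.camera("wrist");np.savez("w5.npz",**c);cv2.imwrite("pics/w5.png",c["img"][:,:,::-1])
P=cloud(c)
m=np.zeros((400,640),bool);m[:,255:385]=1
X=P[m&(P[...,2]>.14)&(P[...,2]<.18)&(np.hypot(P[...,0]-.579,P[...,1]-.15)<.038)]
print(np.percentile(X[:,2],[5,50,98]))
zt=np.percentile(X[:,2],98);T=X[X[:,2]>zt-.003]
print(cv2.minEnclosingCircle(T[:,:2].astype(np.float32)),len(T), "plane",np.linalg.lstsq(np.c_[T[:,:2]-[.58,.15],np.ones(len(T))],T[:,2],rcond=None)[0])
go(robot.get_state(),[.5793,.150,.15])
E
```

```text
[0.15261667 0.16429344 0.16632075]
((0.5784382820129395, 0.14932399988174438), 0.03254438191652298) 5669 plane [0.00299096 0.01236105 0.16486628]
now [0.5797 0.1486 0.1476] F [-0.2  0.1 -0.7] w 0.0596 t 14.15
turn deg [-0.07  0.02  0.02] shift in current tool axes [-0.0024  0.0014 -0.0005] in final axes [-0.0024  0.0014 -0.0005]
tool axes cols
 [[ 0.     0.121  0.993]
 [-0.     0.993 -0.121]
 [-1.    -0.     0.   ]]
```

View pics/w5.png

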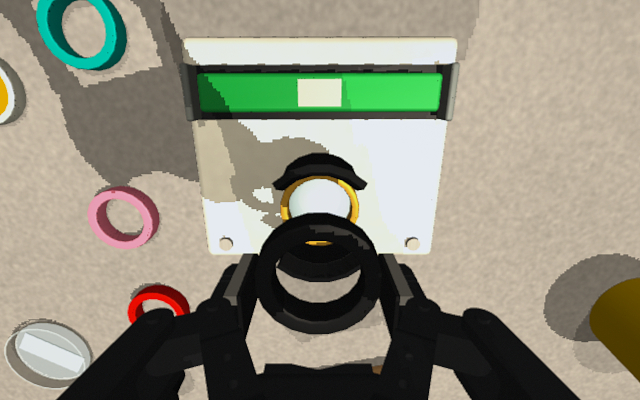

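Wrist view: spacer held level (centre about (318,272)), lens sitting in the tube at (319,207).

>>> {"fn": "step_arm", "kwargs": {
  "motion": [
    {"ax":0,"ay":0,"az":0,"dx":0.02,"dy":0.001,"dz":0.0006,"hand":40},
    {"ax":0,"ay":0,"az":0,"dx":0.014,"dy":0,"dz":0,"hand":40},
    {"ax":0,"ay":0,"az":0,"dx":0.006,"dy":0,"dz":0,"hand":40},
    {"ax":0,"ay":0,"az":0,"dx":0.006,"dy":0,"dz":0,"hand":40},
    {"ax":0,"ay":0,"az":0,"dx":0.006,"dy":0,"dz":0,"hand":40},
    {"ax":0,"ay":0,"az":0,"dx":0.006,"dy":0,"dz":0,"hand":40},
    {"ax":0,"ay":0,"az":0,"dx":0.006,"dy":0,"dz":0,"hand":40},
    {"ax":0,"ay":0,"az":0,"dx":0.005,"dy":0,"dz":0,"hand":40},
    {"ax":0,"ay":0,"az":0,"dx":0.004,"dy":0,"dz":0,"hand":40},
    {"ax":0,"ay":0,"az":0,"dx":0,"dy":0,"dz":0,"hand":40}
  ]
}}

```text
time: 15.15
eef_pos: [0.5798, 0.1509, 0.0737]
ee_rot: [0.094, 1.57, -0.094]
force: [0.3, -0.4, -0.6]
gripper_width: 0.0596
```

>>> {"fn": "step_arm", "kwargs": {
  "motion": [
    {"ax":0,"ay":0,"az":0,"dx":0.004,"dy":0,"dz":0,"hand":40},
    {"ax":0,"ay":0,"az":0,"dx":0.002,"dy":0,"dz":0,"hand":40},
    {"ax":0,"ay":0,"az":0,"dx":0.001,"dy":0,"dz":0,"hand":40},
    {"ax":0,"ay":0,"az":0,"dx":0,"dy":0,"dz":0,"hand":40}
  ]
}}

```text
time: 15.55
eef_pos: [0.5801, 0.1509, 0.0672]
ee_rot: [0.094, 1.569, -0.094]
force: [0.3, 0.1, -0.0]
gripper_width: 0.0596
```

>>> {"fn": "step_arm", "kwargs": {
  "motion": [
    {"ax":0,"ay":0,"az":0,"dx":0.001,"dy":0,"dz":0,"hand":40},
    {"ax":0,"ay":0,"az":0,"dx":0.001,"dy":0,"dz":0,"hand":40},
    {"ax":0,"ay":0,"az":0,"dx":0,"dy":0,"dz":0,"hand":40}
  ]
}}

```text
time: 15.85
eef_pos: [0.5801, 0.1509, 0.0652]
ee_rot: [0.094, 1.569, -0.094]
force: [0.7, 1.2, -0.4]
gripper_width: 0.0597
```

>>> {"fn": "step_arm", "kwargs": {
  "motion": [
    {"ax":0,"ay":0,"az":0,"dx":0.0005,"dy":0,"dz":0,"hand":40},
    {"ax":0,"ay":0,"az":0,"dx":0.0005,"dy":0,"dz":0,"hand":40},
    {"ax":0,"ay":0,"az":0,"dx":0,"dy":0,"dz":0,"hand":40}
  ]
}}

```text
time: 16.15
eef_pos: [0.5803, 0.1509, 0.0651]
ee_rot: [0.094, 1.568, -0.094]
force: [-2.2, -0.3, 5.3]
gripper_width: 0.0594
```

>>> {"fn": "step_arm", "kwargs": {
  "motion": [
    {"ax":0,"ay":0,"az":0,"dx":0,"dy":0,"dz":0,"hand":75},
    {"ax":0,"ay":0,"az":0,"dx":0,"dy":0,"dz":0,"hand":82},
    {"ax":0,"ay":0,"az":0,"dx":0,"dy":0,"dz":0,"hand":85},
    {"ax":0,"ay":0,"az":0,"dx":-0.01,"dy":0,"dz":0,"hand":85},
    {"ax":0,"ay":0,"az":0,"dx":-0.03,"dy":0,"dz":0,"hand":85},
    {"ax":0,"ay":0,"az":0,"dx":-0.04,"dy":0,"dz":0,"hand":85},
    {"ax":0,"ay":0,"az":0,"dx":-0.02,"dy":-0.02,"dz":-0.005,"hand":95},
    {"ax":0,"ay":0,"az":0,"dx":0,"dy":-0.04,"dz":-0.008,"hand":95},
    {"ax":0,"ay":0,"az":0,"dx":0,"dy":-0.04,"dz":-0.008,"hand":95},
    {"ax":0,"ay":0,"az":0,"dx":0,"dy":-0.04,"dz":-0.008,"hand":95},
    {"ax":0,"ay":0,"az":0,"dx":0,"dy":-0.04,"dz":-0.008,"hand":95},
    {"ax":0,"ay":0,"az":0,"dx":0,"dy":-0.04,"dz":-0.008,"hand":95},
    {"ax":0,"ay":0,"az":0,"dx":0,"dy":-0.04,"dz":-0.008,"hand":95},
    {"ax":0,"ay":0,"az":0,"dx":0,"dy":-0.04,"dz":-0.008,"hand":95},
    {"ax":0,"ay":0,"az":0,"dx":0,"dy":-0.04,"dz":-0.008,"hand":95},
    {"ax":0,"ay":0,"az":0,"dx":0,"dy":-0.04,"dz":-0.008,"hand":95},
    {"ax":0,"ay":0,"az":0,"dx":0,"dy":-0.04,"dz":-0.0157,"hand":95},
    {"ax":0,"ay":0,"az":0,"dx":0,"dy":0,"dz":0,"hand":95},
    {"ax":0,"ay":0,"az":0,"dx":0,"dy":0,"dz":0,"hand":95}
  ]
}}

```text
time: 18.05
eef_pos: [0.4376, -0.2558, 0.1648]
ee_rot: [0.096, 1.568, -0.096]
force: [0.4, 1.2, -0.2]
gripper_width: 0.0812
```

```bash
python3 - <<'E'
from h import *
from bench import robot
c=robot.camera("side");P=cloud(c);np.savez("s6.npz",**c)
m=(c["range_z"]>0)&(np.hypot(P[...,0]-.581,P[...,1]-.149)<.028)
X=P[m];print("spacer top in tube z pct",np.percentile(X[:,2],[5,25,50,75,95]).round(4))
cv2.imwrite("pics/s6.png",cv2.resize(c["img"][230:330,210:310,::-1],None,fx=4,fy=4))
c=robot.camera("wrist")
circ(c,(.438,-.2555),.008,.018)
go(robot.get_state(),[.438,-.2555,-.002])
E
```

```text
spacer top in tube z pct [0.0542 0.0595 0.0698 0.0807 0.0824]
circ 0.4357 -0.256 r 0.0309 n 2652 z [0.0082 0.0094 0.0128]
now [ 0.4383 -0.2543  0.1646] F [ 0.2 -0.2  0.3] w 0.081 t 18.15
turn deg [ 0.03  0.03 -0.01] shift in current tool axes [ 0.1666 -0.0012 -0.0002] in final axes [ 0.1666 -0.0012 -0.0002]
tool axes cols
 [[ 0.     0.119  0.993]
 [ 0.     0.993 -0.119]
 [-1.     0.     0.   ]]
```

View pics/s6.png

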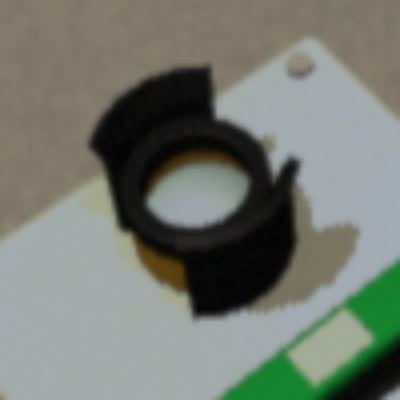

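Crop: spacer sits level on the lens at (200,180), and its top at 82 mm is as expected.

>>> {"fn": "step_arm", "kwargs": {
  "motion": [
    {"ax":0,"ay":0,"az":0,"dx":0.035,"dy":-0.001,"dz":-0.0015,"hand":95},
    {"ax":0,"ay":0,"az":0,"dx":0.03,"dy":0,"dz":0,"hand":95},
    {"ax":0,"ay":0,"az":0,"dx":0.03,"dy":0,"dz":0,"hand":95},
    {"ax":0,"ay":0,"az":0,"dx":0.03,"dy":0,"dz":0,"hand":90},
    {"ax":0,"ay":0,"az":0,"dx":0.02,"dy":0,"dz":0,"hand":80},
    {"ax":0,"ay":0,"az":0,"dx":0.01,"dy":0,"dz":0,"hand":80},
    {"ax":0,"ay":0,"az":0,"dx":0.005,"dy":0,"dz":0,"hand":80},
    {"ax":0,"ay":0,"az":0,"dx":0.005,"dy":0,"dz":0,"hand":80},
    {"ax":0,"ay":0,"az":0,"dx":0,"dy":0,"dz":0,"hand":80},
    {"ax":0,"ay":0,"az":0,"dx":0,"dy":0,"dz":0,"hand":60},
    {"ax":0,"ay":0,"az":0,"dx":0,"dy":0,"dz":0,"hand":50},
    {"ax":0,"ay":0,"az":0,"dx":0,"dy":0,"dz":0,"hand":40},
    {"ax":0,"ay":0,"az":0,"dx":0,"dy":0,"dz":0,"hand":40},
    {"ax":0,"ay":0,"az":0,"dx":0,"dy":0,"dz":0,"hand":40}
  ]
}}

```text
time: 19.55
eef_pos: [0.4368, -0.256, 0.001]
ee_rot: [0.093, 1.567, -0.095]
force: [-1.8, 2.7, 10.1]
gripper_width: 0.0589
```

>>> {"fn": "step_arm", "kwargs": {
  "motion": [
    {"ax":0,"ay":0,"az":0,"dx":-0.01,"dy":0,"dz":0,"hand":40},
    {"ax":0,"ay":0,"az":0,"dx":-0.03,"dy":0,"dz":0,"hand":40},
    {"ax":0,"ay":0,"az":0,"dx":-0.04,"dy":0,"dz":0,"hand":40},
    {"ax":0,"ay":0,"az":0,"dx":-0.04,"dy":0,"dz":0,"hand":40},
    {"ax":0,"ay":0,"az":0,"dx":-0.03,"dy":0.02,"dz":0.007,"hand":40},
    {"ax":0,"ay":0,"az":0,"dx":0,"dy":0.04,"dz":0.01,"hand":40},
    {"ax":0,"ay":0,"az":0,"dx":0,"dy":0.04,"dz":0.01,"hand":40},
    {"ax":0,"ay":0,"az":0,"dx":0,"dy":0.04,"dz":0.01,"hand":40},
    {"ax":0,"ay":0,"az":0,"dx":0,"dy":0.04,"dz":0.01,"hand":40},
    {"ax":0,"ay":0,"az":0,"dx":0,"dy":0.04,"dz":0.01,"hand":40},
    {"ax":0,"ay":0,"az":0,"dx":0,"dy":0.04,"dz":0.01,"hand":40},
    {"ax":0,"ay":0,"az":0,"dx":0,"dy":0.04,"dz":0.01,"hand":40},
    {"ax":0,"ay":0,"az":0,"dx":0,"dy":0.04,"dz":0.01,"hand":40},
    {"ax":0,"ay":0,"az":0,"dx":0,"dy":0.04,"dz":0.0067,"hand":40},
    {"ax":0,"ay":0,"az":0,"dx":0,"dy":0.03,"dz":0,"hand":40},
    {"ax":0,"ay":0,"az":0,"dx":0,"dy":0.01,"dz":0,"hand":40},
    {"ax":0,"ay":0,"az":0,"dx":0,"dy":0,"dz":0,"hand":40},
    {"ax":0,"ay":0,"az":0,"dx":0,"dy":0,"dz":0,"hand":40}
  ]
}}

```text
time: 21.35
eef_pos: [0.5794, 0.1489, 0.1497]
ee_rot: [0.094, 1.569, -0.095]
force: [0.0, -0.5, -1.0]
gripper_width: 0.0588
```

```bash
python3 - <<'E'
from h import *
from bench import robot
c=robot.camera("wrist");np.savez("w7.npz",**c);cv2.imwrite("pics/w7.png",c["img"][:,:,::-1])
P=cloud(c)
m=np.zeros((400,640),bool);m[:,255:385]=1
X=P[m&(P[...,2]>.145)&(P[...,2]<.185)&(np.hypot(P[...,0]-.579,P[...,1]-.15)<.038)]
zt=np.percentile(X[:,2],98);T=X[X[:,2]>zt-.004]
print(zt,cv2.minEnclosingCircle(T[:,:2].astype(np.float32)),len(T), "plane",np.linalg.lstsq(np.c_[T[:,:2]-[.58,.15],np.ones(len(T))],T[:,2],rcond=None)[0])
go(robot.get_state(),[.580,.150,.15])
E
```

```text
0.16802225233953924 ((0.5782991051673889, 0.14960244297981262), 0.03230708837509155) 401 plane [0.21050363 0.05815484 0.16898814]
now [0.5795 0.1485 0.1496] F [-0.7 -0.9 -1.1] w 0.0592 t 21.4
turn deg [-0.06  0.01  0.02] shift in current tool axes [-0.0004  0.0015  0.0004] in final axes [-0.0004  0.0015  0.0004]
tool axes cols
 [[ 0.     0.121  0.993]
 [-0.     0.993 -0.121]
 [-1.    -0.     0.   ]]
```

View pics/w7.png

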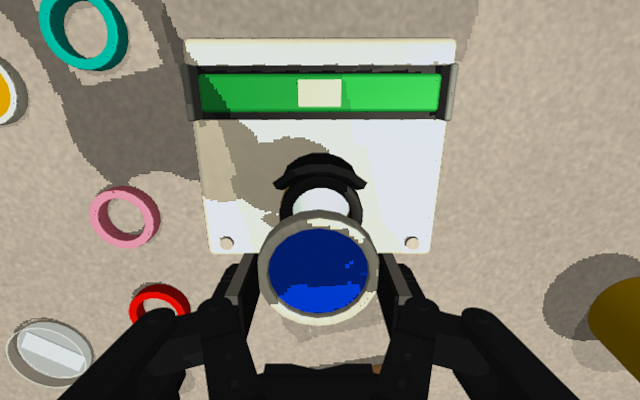

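```bash
python3 - <<'E'
from h import *
c=np.load("w7.npz");P=cloud(c);hsv=cv2.cvtColor(c["img"],cv2.COLOR_RGB2HSV)
m=(cv2.inRange(hsv,(105,150,30),(130,255,255))>0)&(P[...,2]>.13);X=P[m]
print(len(X),X.mean(0),cv2.minEnclosingCircle(X[:,:2].astype(np.float32)))
print("tilt",np.linalg.lstsq(np.c_[X[:,:2]-[.58,.15],np.ones(len(X))],X[:,2],rcond=None)[0])
Y=P[205:330,255:385].reshape(-1,3);q=np.hypot(*(Y[:,:2]-X[:,:2].mean(0)).T);Y=Y[(q>.026)&(q<.032)&(Y[:,2]>.14)&(Y[:,2]<.18)]
a=Y[:,0]-.58;print("rim z by x",[np.median(Y[(a>l)&(a<l+.02)][:,2]).round(4) for l in(-.035,-.01,.012)],"max",Y[:,2].max())
E
```

```text
6519 [0.57792731 0.14902681 0.15792619] ((0.5492871999740601, 0.15426519513130188), 0.05539213493466377)
tilt [-0.28486673  0.03404079  0.15736887]
rim z by x [np.float64(0.16), np.float64(0.1612), np.float64(0.1606)] max 0.17977259696875733
```

The filter is held level (rim z uniform within about 1 mm).

>>> {"fn": "step_arm", "kwargs": {
  "motion": [
    {"ax":0,"ay":0,"az":0,"dx":0.02,"dy":0.001,"dz":0.0007,"hand":40},
    {"ax":0,"ay":0,"az":0,"dx":0.012,"dy":0,"dz":0,"hand":40},
    {"ax":0,"ay":0,"az":0,"dx":0.006,"dy":0,"dz":0,"hand":40},
    {"ax":0,"ay":0,"az":0,"dx":0.006,"dy":0,"dz":0,"hand":40},
    {"ax":0,"ay":0,"az":0,"dx":0.005,"dy":0,"dz":0,"hand":40},
    {"ax":0,"ay":0,"az":0,"dx":0.005,"dy":0,"dz":0,"hand":40},
    {"ax":0,"ay":0,"az":0,"dx":0.004,"dy":0,"dz":0,"hand":40},
    {"ax":0,"ay":0,"az":0,"dx":0.003,"dy":0,"dz":0,"hand":40},
    {"ax":0,"ay":0,"az":0,"dx":0,"dy":0,"dz":0,"hand":40}
  ]
}}

```text
time: 22.3
eef_pos: [0.5802, 0.1509, 0.0879]
ee_rot: [0.094, 1.569, -0.094]
force: [0.2, -0.1, -0.1]
gripper_width: 0.0588
```

>>> {"fn": "step_arm", "kwargs": {
  "motion": [
    {"ax":0,"ay":0,"az":0,"dx":0.002,"dy":0,"dz":0,"hand":40},
    {"ax":0,"ay":0,"az":0,"dx":0.001,"dy":0,"dz":0,"hand":40},
    {"ax":0,"ay":0,"az":0,"dx":0.001,"dy":0,"dz":0,"hand":40},
    {"ax":0,"ay":0,"az":0,"dx":0,"dy":0,"dz":0,"hand":40}
  ]
}}

```text
time: 22.7
eef_pos: [0.5803, 0.1509, 0.0842]
ee_rot: [0.094, 1.569, -0.094]
force: [-0.5, 0.5, -0.1]
gripper_width: 0.0587
```

>>> {"fn": "step_arm", "kwargs": {
  "motion": [
    {"ax":0,"ay":0,"az":0,"dx":0.0007,"dy":0,"dz":0,"hand":40},
    {"ax":0,"ay":0,"az":0,"dx":0.0006,"dy":0,"dz":0,"hand":40},
    {"ax":0,"ay":0,"az":0,"dx":0,"dy":0,"dz":0,"hand":40}
  ]
}}

```text
time: 23.0
eef_pos: [0.5805, 0.1508, 0.0831]
ee_rot: [0.094, 1.569, -0.094]
force: [-1.1, 0.3, -1.1]
gripper_width: 0.0583
```

>>> {"fn": "step_arm", "kwargs": {
  "motion": [
    {"ax":0,"ay":0,"az":0,"dx":0.0006,"dy":0,"dz":0,"hand":40},
    {"ax":0,"ay":0,"az":0,"dx":0.0005,"dy":0,"dz":0,"hand":40},
    {"ax":0,"ay":0,"az":0,"dx":0,"dy":0,"dz":0,"hand":40}
  ]
}}

```text
time: 23.3
eef_pos: [0.5806, 0.1508, 0.083]
ee_rot: [0.094, 1.568, -0.094]
force: [-2.0, -0.5, 7.6]
gripper_width: 0.0588
```

>>> {"fn": "step_arm", "kwargs": {
  "motion": [
    {"ax":0,"ay":0,"az":0,"dx":0,"dy":0,"dz":0,"hand":75},
    {"ax":0,"ay":0,"az":0,"dx":0,"dy":0,"dz":0,"hand":82},
    {"ax":0,"ay":0,"az":0,"dx":0,"dy":0,"dz":0,"hand":85},
    {"ax":0,"ay":0,"az":0,"dx":-0.01,"dy":0,"dz":0,"hand":85},
    {"ax":0,"ay":0,"az":0,"dx":-0.03,"dy":0,"dz":0,"hand":85},
    {"ax":0,"ay":0,"az":0,"dx":-0.04,"dy":0,"dz":0,"hand":85},
    {"ax":0,"ay":0,"az":0,"dx":0,"dy":0,"dz":-0.02,"hand":50},
    {"ax":0,"ay":0,"az":0,"dx":0,"dy":0,"dz":-0.03,"hand":0},
    {"ax":0,"ay":0,"az":0,"dx":0,"dy":0,"dz":-0.03,"hand":0},
    {"ax":0,"ay":0,"az":0,"dx":0,"dy":-0.0005,"dz":-0.0057,"hand":0},
    {"ax":0,"ay":0,"az":0,"dx":0,"dy":0,"dz":0,"hand":0},
    {"ax":0,"ay":0,"az":0,"dx":0,"dy":0,"dz":0,"hand":0}
  ]
}}

```text
time: 24.5
eef_pos: [0.4964, 0.1606, 0.1625]
ee_rot: [0.094, 1.567, -0.094]
force: [-0.2, -0.0, -0.3]
gripper_width: -0.0002
```

```bash
python3 - <<'E'
from h import *
from bench import robot
c=robot.camera("scene");P=cloud(c);np.savez("sc8.npz",**c);o=c["img"][130:250,330:480,::-1]
d=robot.camera("side");Q=cloud(d);np.savez("s8.npz",**d);e=d["img"][220:400,180:390,::-1]
o=cv2.resize(o,(450,360));e=cv2.resize(e,(420,360));cv2.imwrite("pics/v8.png",np.hstack([o[:,:380],e]))
for n,cc,PP in(("scene",c,P),("side",d,Q)):
  hsv=cv2.cvtColor(cc["img"],cv2.COLOR_RGB2HSV)
  m=(cv2.inRange(hsv,(105,150,30),(130,255,255))>0)&(np.hypot(PP[...,0]-.58,PP[...,1]-.15)<.04)
  X=PP[m];print(n,"glass n",len(X),"z",np.percentile(X[:,2],[5,50,95]).round(4) if len(X) else 0)
  if len(X)>20:print("  tilt",np.linalg.lstsq(np.c_[X[:,:2]-X[:,:2].mean(0),np.ones(len(X))],X[:,2],rcond=None)[0].round(3))
go(robot.get_state(),[.4955,.1605,.065])
E
```

```text
scene glass n 203 z [0.0898 0.0914 0.0928]
  tilt [ 0.018 -0.015  0.091]
side glass n 47 z [0.0887 0.09   0.0911]
  tilt [-0.018 -0.004  0.09 ]
now [0.4963 0.1604 0.162 ] F [-0.7  0.4 -0.7] w -0.0 t 24.6
turn deg [-0.02  0.05 -0.01] shift in current tool axes [ 0.097  -0.0001 -0.0009] in final axes [ 0.097  -0.     -0.0008]
tool axes cols
 [[ 0.001  0.12   0.993]
 [ 0.     0.993 -0.12 ]
 [-1.     0.     0.001]]
```

View pics/v8.png

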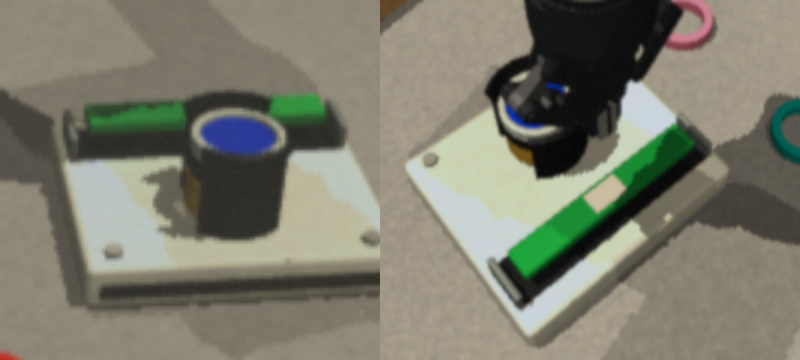

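Left crop: blue filter at (238,135), level and just below the rim, with the expected height. Right crop: bar clear, white mark at (605,193). Now the press.

>>> {"fn": "step_arm", "kwargs": {
  "motion": [
    {"ax":0,"ay":0,"az":0,"dx":0.03,"dy":0,"dz":-0.0005,"hand":0},
    {"ax":0,"ay":0,"az":0,"dx":0.03,"dy":0,"dz":0,"hand":0},
    {"ax":0,"ay":0,"az":0,"dx":0.02,"dy":0,"dz":0,"hand":0},
    {"ax":0,"ay":0,"az":0,"dx":0.01,"dy":0,"dz":0,"hand":0},
    {"ax":0,"ay":0,"az":0,"dx":0.005,"dy":0,"dz":0,"hand":0},
    {"ax":0,"ay":0,"az":0,"dx":0.004,"dy":0,"dz":0,"hand":0},
    {"ax":0,"ay":0,"az":0,"dx":0.003,"dy":0,"dz":0,"hand":0},
    {"ax":0,"ay":0,"az":0,"dx":0,"dy":0,"dz":0,"hand":0}
  ]
}}

```text
time: 25.4
eef_pos: [0.4955, 0.1607, 0.0606]
ee_rot: [0.094, 1.567, -0.094]
force: [0.3, 0.2, 3.7]
gripper_width: 0.0006
```

>>> {"fn": "step_arm", "kwargs": {
  "motion": [
    {"ax":0,"ay":0,"az":0,"dx":0.002,"dy":0,"dz":0,"hand":0},
    {"ax":0,"ay":0,"az":0,"dx":0.002,"dy":0,"dz":0,"hand":0},
    {"ax":0,"ay":0,"az":0,"dx":0.001,"dy":0,"dz":0,"hand":0},
    {"ax":0,"ay":0,"az":0,"dx":0,"dy":0,"dz":0,"hand":0}
  ]
}}

```text
time: 25.8
eef_pos: [0.4955, 0.1607, 0.0554]
ee_rot: [0.094, 1.567, -0.094]
force: [0.3, -0.1, 5.7]
gripper_width: -0.0001
```

```bash
cat > bar.py <<'E'
from h import *
from bench import robot
d=robot.camera("side");Q=cloud(d);hsv=cv2.cvtColor(d["img"],cv2.COLOR_RGB2HSV)
g=(cv2.inRange(hsv,(50,120,40),(72,255,255))>0)&(Q[...,2]>.04)&(Q[...,2]<.075)
b=np.array([.4966,.1608]);X=Q[g];v=(X[:,:2]-b)@YL[:2];u=(X[:,:2]-b)@XL[:2]
k=abs(u)<.011
for lo in(-.085,-.06,.02,.04,.06):
    j=k&(v>lo)&(v<lo+.02);print(lo,j.sum(),np.median(X[j][:,2]).round(4) if j.any() else None)
print(robot.get_state()["eef_pos"],robot.get_state()["force"].round(1))
E
python3 bar.py
```

```text
-0.085 139 0.0548
-0.06 133 0.0548
0.02 177 0.0545
0.04 188 0.0545
0.06 195 0.0546
[0.49547386 0.16073883 0.05548187] [ 0.2 -1.1  6.3]
```

The bar is level within 0.3 mm over its length and about 6.5 mm down. A little further.

>>> {"fn": "step_arm", "kwargs": {
  "motion": [
    {"ax":0,"ay":0,"az":0,"dx":0.0013,"dy":0,"dz":0,"hand":0},
    {"ax":0,"ay":0,"az":0,"dx":0.0012,"dy":0,"dz":0,"hand":0},
    {"ax":0,"ay":0,"az":0,"dx":0,"dy":0,"dz":0,"hand":0},
    {"ax":0,"ay":0,"az":0,"dx":0,"dy":0,"dz":0,"hand":0}
  ]
}}

```text
time: 26.25
eef_pos: [0.4955, 0.1607, 0.0532]
ee_rot: [0.094, 1.567, -0.094]
force: [-0.4, 0.3, 7.1]
gripper_width: 0.0002
```

```bash
python3 bar.py
```

```text
-0.085 132 0.0524
-0.06 135 0.0525
0.02 173 0.0525
0.04 188 0.0523
0.06 202 0.0523
[0.49547779 0.16073138 0.05317287] [ 0.1 -1.6  7.6]
```

About 8.8 mm down and level, at 7 N. I'll let it spring back and retreat up.

>>> {"fn": "step_arm", "kwargs": {
  "motion": [
    {"ax":0,"ay":0,"az":0,"dx":-0.004,"dy":0,"dz":0,"hand":0},
    {"ax":0,"ay":0,"az":0,"dx":-0.006,"dy":0,"dz":0,"hand":0},
    {"ax":0,"ay":0,"az":0,"dx":-0.02,"dy":0,"dz":0,"hand":0},
    {"ax":0,"ay":0,"az":0,"dx":-0.04,"dy":0,"dz":0,"hand":0},
    {"ax":0,"ay":0,"az":0,"dx":-0.04,"dy":0,"dz":0,"hand":0},
    {"ax":0,"ay":0,"az":0,"dx":-0.03,"dy":0,"dz":-0.03,"hand":0},
    {"ax":0,"ay":0,"az":0,"dx":0,"dy":0,"dz":-0.03,"hand":0},
    {"ax":0,"ay":0,"az":0,"dx":0,"dy":0,"dz":0,"hand":0},
    {"ax":0,"ay":0,"az":0,"dx":0,"dy":0,"dz":0,"hand":0}
  ]
}}

```text
time: 27.2
eef_pos: [0.4347, 0.1679, 0.1925]
ee_rot: [0.094, 1.569, -0.094]
force: [0.2, 0.6, -0.7]
gripper_width: 0.0002
```

```bash
python3 bar.py; python3 - <<'E'
from h import *
from bench import robot
d=robot.camera("scene");cv2.imwrite("pics/fin.png",d["img"][:,:,::-1]);P=cloud(d)
circ(d,(.4581,-.1276),.008,.018);circ(d,(.7458,-.1872),.010,.018,.06);circ(d,(.797,-.0564),.056,.067)
hsv=cv2.cvtColor(d["img"],cv2.COLOR_RGB2HSV)
X=P[(cv2.inRange(hsv,(105,150,30),(130,255,255))>0)&(np.hypot(P[...,0]-.58,P[...,1]-.15)<.04)];print("glass z",np.percentile(X[:,2],[5,50,95]))
E
```

```text
-0.085 11 0.0608
-0.06 0 None
0.02 181 0.0611
0.04 193 0.0615
0.06 203 0.0614
[0.43529862 0.16782882 0.19226026] [ 0.4 -0.7 -0.3]
circ 0.4594 -0.127 r 0.0324 n 391 z [0.0084 0.0104 0.014 ]
circ 0.7467 -0.187 r 0.0465 n 332 z [0.0106 0.0136 0.016 ]
circ 0.7978 -0.0566 r 0.0206 n 392 z [0.0572 0.0622 0.064 ]
glass z [0.08991906 0.09124985 0.09271263]
```

View pics/fin.png

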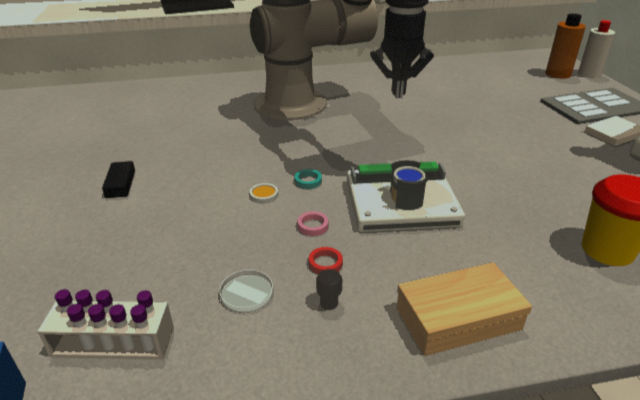

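The final picture shows the blue filter in the tube at (408,178) and the bar back up. Amber (263,192), dish (246,291) and eyepiece (329,287) have not moved, and the gripper is clear at (399,90).

```bash
python3 -c "
from bench import robot
print(robot.hand_in())"
```

```text
the job is handed in; nothing more can be done
None
```

The job is done and handed in at about 27 s of the 72 s allowed. The lens, the black spacer and the blue filter are stacked in the tube. The green bar was pressed and has sprung back.

- **Stacking:** I lowered each part until it made light contact (about 5–8 N) and then released it. The lens and spacer tops measured about 66 and 82 mm, as they should. The filter's glass sits level at about 91 mm, which fits its rim being at 94 mm.
- **Bar press:** The bar went down about 8.8 mm at about 7 N. The camera showed it level to 0.2 mm over the parts in view. It came back to 61 mm, its reading before the press. On that last check the arm hid most of one end of the bar, so only a few points were measured there.
- **Left alone:** The amber filter, dish and eyepiece are within about 1.5 mm of their first measurements, which is within camera error.
- **Disagreement:** The cameras differed by about 2 mm on where the tube's centre is. I used the difference between held part and tube within each view, and all three parts went in without noticeable side force.

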